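Clip the thermometer holder onto the water bath and fit the thermometer

ROBOT

A 6-joint arm with a two-finger parallel gripper is mounted at the origin on the work surface. World frame = base frame: x ahead of the robot, y to its left, z up, the work surface at z = 0. Lengths are in m, angles in rad, forces in N, time in s.
With the tool pointing down it reaches from about 0.325 to 0.925 m from the base axis. Payload 3.1 kg.
Tool frame: the origin (TCP) lies midway between the tips of the shut fingers; the grasp point (between the pads) lies 19 mm behind it; z points along the fingers, y is the line along which they close (so a half turn about z gives the same grasp; the last joint's range is limited). The gripper opens to 85 mm and grips with 20 to 120 N. Pads are 22 mm wide; open, the fingers measure 114 mm over their backs; the gripper's body (76 mm by 85 mm) begins 54 mm behind the grasp point. The pads swing forward as they close: fully open they stand 13 mm farther back than shut.
Start: joints at [1.053, 0.217, 1.613, -0, 1.311, -0.112], TCP at [0.247, 0.574, 0.231] pointing down, gripper open.
Joint ranges: [-2.75, 2.75], [-0.78, 2.1], [0.31, 2.55], [-1.13, 4.27], [0.13, 2.63], [-2.58, 2.58]. Speed limits (rad/s): [2.79, 2.79, 3.14, 3.14, 3.14, 3.14].

INTERFACE

Orientations are given as a 3x3 rotation matrix whose columns are the frame's x, y, z axes.
In Python, from rig import sense, viewer, bot gives the robot as it stands.
- The arm moves only by the tool step_arm, never from a script. Its arguments are lists of equal length, an entry for each row: "offset": the shift along the tool's x, y, z in mm, a list of three; "rotation": the turn, a rotation vector about the tool's x, y, z in rad, a list of three; "claw": the opening, from 0 (shut) to 1 (fully open). A call has exactly 8 rows; each row is the pose to reach, as a shift and turn from the pose commanded when the call began, along the tool's axes at that moment; what a row does not reach only later rows make up. A row lasts 1/8 s, in which the tool goes at most 62.5 mm and 10.7 degrees, less where a joint would pass 70% of its speed; a pose out of reach is approached as far as the arm can. A call with a gripper value outside its range is refused whole. The fingers move at their own pace and stop on an object; the grip force is fixed at half the most. Time passes only in rows, so rows that repeat a pose let the fingers close, or fill a call up. It gives the time, the measured TCP pose, the force, the opening and the grip force at its end, in the units of the state.
- sense(): the state, without advancing time (a new reading comes with each control period).
- viewer.capture(name): name is "scene" or "top"; returns a dict with "image" (400x640x3 uint8, red, green, blue), "range_z" (400x640 float32, m along the optical axis (not along the pixel's ray), 0 where there is no reading), "fx", "fy", "cx", "cy" (pixels), "k1" (the pictures are not rectified: a ray, as slopes to the right and down, at radius r is drawn at 1 + k1 r^2 times it, then the intrinsics apply), "R" (3x3) and "t" (3): a world point X has camera coordinates R X + t. Camera axes: x right, y down, z forward; pixel columns grow to the right and rows downward; lengths in m; the calibration is good to about 2 mm. A picture is of the moment at which its call begins.
- bot.close_job(): hands the job in; it is judged then, once.
Trained networks look in a picture, given as the dict that the camera call returned (one of the last four; its "shot" number tells which), for a name from the list of things; names that differ only in an ending like _2 or _b are one class to them, and where a whole thing is asked for, a point or a joint stands for the part that bears it (a point fixed in the world has none). Each returns a list of dicts, best first, with "score" (0 to 1); they miss things now and then, are a little off and sometimes report something else, mostly with a low value. They report only what shows in the picture. A call takes as long as a camera call.
- viewer.boxes_of(picture, label): "location" ([row, column] as shares, 0 to 1, of the picture: columns of its width, rows of its height, amid what is visible of it).
The state is a dict: "clock": time; "q": joint angles; "joint_velocities": joint speeds; "tau": joint torques, N m; "position": TCP position; "tcp_rot": TCP orientation; "wrist_force": force on the tool from outside, world axes, zero at the start; "wrist_torque": the same for the moment, N m; "width": finger opening in m; "grip_force": force on a finger pad.
Only numpy, scipy, OpenCV 4.12 (cv2) and the standard library are available. Lean on these libraries where they do the work, as an engineer would, in place of code of your own. Each camera call takes 0.05 s, during which the arm holds its last target. There are 200 camera calls.

TASK

Get the water bath ready: take the sprung steel clip off the wooden board stand and clip it onto the rim of the steel tub, on the long side nearest you, pushed fully down and upright with its sleeve inside the tub. Once you have let go of it there, take the thermometer (the tube with the black grip) out of the wooden rack and stand it in the clip's sleeve, all the way down. Leave the spice tubes, the jar, the mortar and the tub where they are.

Things in the scene. Friction and masses are not known exactly. Their poses are not given: they have to be found in the camera images.
- tub: Open steel tub, 180 (x) by 270 (y) by 100 high, walls and floor 4 mm, 1.8 kg, loose on a dark hob plate. Origin under its centre, z up, x away from the robot (within 0.35 rad): the nearest long wall fills x = -90..-86 mm. Small handles stand out 18 mm from the short ends, 75 mm up.
- near_rim (a point): Middle of the top of the tub's long wall nearest the robot, in the middle of the wall's 4 mm thickness, 100 mm above the worktop; axes as the tub's (y along the rim, x into the tub).
- clip: Sprung steel clip, 65 g, on the stand's board. A plate (y -4..0 mm) is flat jaw below (z -28..8, 40 wide along x) and straight lever above (to z 50); a moving jaw is hinged on its +y side. Origin: plate's inner (+y) face, level with the crotch ledge (y 0..9) that rests on the gripped edge. x along that edge, y from flat to moving jaw (at first to the robot, within 0.35 rad), z up.
- crotch (a point): Clip's origin again: on the rim, the flat jaw lies flat on the wall's face and this point is at that face's upper edge. For the sleeve to hang inside the tub the flat jaw goes inside and the moving jaw outside, so the clip's y points out of the tub towards the robot. Above the rim, lower the open jaws over the wall till the ledge meets it, then let go.
- levers (a point): Where to pinch from above, closing along the clip's y: between the levers as they stand when squeezed, at clip x 0, y 10, z 38 mm. On the stand their outer faces are about 40 mm apart at the top (y -4 and 36); squeezed to the stop they are parallel, 28 mm apart (y -4 and 24), the plate upright. Levers 24 mm wide, tops at z 45 to 50; keep fingertips above z 15.
- jaw (a joint): Opening of the moving jaw, rad, hinge along x at clip y 12, z 10 mm: 0 shut, 0.5 stop, sprung shut. Its tip pad bears 18 mm below the crotch. About 0.20 on the 6 mm board, 0.13 on the tub's 4 mm wall. Pinching the levers opens it: about 10 N each; 30 N of grip holds it on the stop, with a gap of 14 mm (clip y 0..14). Letting go clamps it.
- sleeve (a point): Centre of the top of the clip's sleeve, at clip x 45, y -22, z 12 mm, axes as the clip's: upright tube open at both ends, hole 19 mm across, 25 mm outside, 22 mm high. The thermometer goes down it until its grip rests on the top. Close the fingers along the clip's y here too, to stay clear of the levers.
- thermometer: Glass tube thermometer: stem 14 mm across, 85 mm long, chamfered foot; above it a black round grip 24 mm across, 45 mm high; 130 mm overall, 50 g. Origin at the lower tip, z up along it. Stands loosely in one of the rack's three holes, tip 10 mm above the worktop.
- rack: Fixed wooden block 190 (x) by 60 (y) by 50 mm high with three holes 17 mm across, 40 mm deep, in a row along its x at -55, 0 and +55 mm. Origin at the centre of its underside. Thermometer and spice tubes stand in the holes in any order.
- stand: Fixed wooden stand: foot 90 by 130 by 18 mm, with an upright board 6 mm thick (x), 120 mm wide (y), its top edge 75 mm above the worktop. Origin at the centre of its underside.
- spice1: Corked spice tube, 14 mm across, 97 mm high, in the rack. Bystander.
- spice2: Another corked spice tube of the same size, in the rack. Bystander.
- salt_jar: Low white jar with a wooden lid, 68 mm across, 45 mm high. Origin under its centre. Bystander.
- mortar: Stone mortar with its pestle, 104 mm across, 106 mm high with pestle. Origin under its centre. Bystander.

How it is judged:
By the outcome, as a careful person would: the job done as asked, in the order asked, and still so for the second after the job is handed in, with the robot touching nothing.
It also fails if it takes over 64 s, if anything falls off the work surface, if the arm or the gripper's body presses on something with over 40 N, if the wrist force passes 120 N, or if a joint passes its speed limit or range.

## Working session

There is one attempt and no reset: what is moved stays moved. The work goes in short steps, Python scripts to look and compute and a tool call to move; the robot and the scene stay as the last step left them, time stands still between calls to the robot, and variables do not carry over. Pictures are saved under pics/ and viewed, at most 10 in all, crops included, and the job is handed in when it is done.

Besides the shell and the picture viewer there is one more tool, called after ">>>" as name(argument=value, ...), one argument or row to a line, values as JSON. step_arm: Moves the arm, as the interface text tells. Its arguments: {"type":"object","properties":{"offset":{"type":"array","items":{"type":"array","items":{"type":"number"}}},"rotation":{"type":"array","items":{"type":"array","items":{"type":"number"}}},"claw":{"type":"array","items":{"type":"number"}}},"required":["offset","rotation","claw"]}

```bash
mkdir -p pics; cat > h.py <<'E'
import numpy as np, cv2
from rig import sense, viewer, bot
def cap(n):
    p=viewer.capture(n); return p
def ray(p,u,v):
    k=p['k1']; K=np.array([[p['fx'],0,p['cx']],[0,p['fy'],p['cy']],[0,0,1.]])
    q=cv2.undistortPoints(np.array([[[u,v]]],float),K,np.array([k,0,0,0.]))[0,0]
    return np.array([q[0],q[1],1.])
def cloud(p):
    K=np.array([[p['fx'],0,p['cx']],[0,p['fy'],p['cy']],[0,0,1.]])
    h,w=p['range_z'].shape
    uv=np.stack(np.meshgrid(np.arange(w),np.arange(h)),-1).reshape(-1,1,2).astype(float)
    q=cv2.undistortPoints(uv,K,np.array([p['k1'],0,0,0.])).reshape(h,w,2)
    z=p['range_z'][...,None]
    c=np.concatenate([q*z,z],-1)
    X=(c-p['t'])@np.array(p['R'])
    X[p['range_z']<=0]=np.nan
    return X
def px(p,X):
    c=np.array(p['R'])@X+p['t']; s=c[:2]/c[2]; s=s*(1+p['k1']*(s@s))
    return s[0]*p['fx']+p['cx'],s[1]*p['fy']+p['cy']
def atz(p,u,v,z):
    R=np.array(p['R']);o=-R.T@p['t'];d=R.T@ray(p,u,v);return o+d*(z-o[2])/d[2]
E
python3 - <<'E'
from h import *
for n in ['scene','top']:
    p=cap(n); cv2.imwrite(f'pics/{n}0.png',p['image'][...,::-1]); X=cloud(p)
    np.savez(f'{n}0.npz',**p)
    print(n,'cam',np.round(-np.array(p['R']).T@p['t'],3),np.round(p['R'],2).tolist(),p['fx'],p['k1'])
    for l in ['tub','clip','levers','sleeve','thermometer','rack','stand','spice1','salt_jar','mortar']:
        for b in viewer.boxes_of(p,l)[:2]:
            r,c=b['location'];v,u=int(r*400),int(c*640)
            print(l,round(b['score'],2),(u,v),np.round(X[v,u],3))
s=sense();print(s['clock'],s['position'],np.round(s['tcp_rot'],3).tolist(),s['width'])
E
```

```text
scene cam [ 1.262 -0.249  0.933] [[0.36, 0.93, -0.02], [0.68, -0.28, -0.68], [-0.64, 0.23, -0.73]] 443.29044954073964 -0.0855099004665546
tub 0.76 (341, 247) [0.63  0.049 0.006]
clip 0.81 (390, 164) [0.469 0.268 0.086]
clip 0.66 (338, 248) [0.629 0.041 0.005]
levers 0.95 (390, 164) [0.469 0.268 0.086]
sleeve 0.78 (389, 164) [0.469 0.265 0.087]
thermometer 0.69 (173, 212) [ 0.451 -0.332  0.118]
rack 0.92 (185, 252) [ 0.529 -0.331  0.05 ]
stand 0.65 (396, 181) [0.478 0.291 0.018]
spice1 0.54 (179, 235) [ 0.5   -0.333  0.085]
spice1 0.49 (176, 252) [ 0.558 -0.348  0.094]
salt_jar 0.77 (288, 201) [ 0.457 -0.035  0.044]
mortar 0.67 (444, 219) [0.679 0.321 0.051]
top cam [0.406 0.036 1.198] [[-0.0, -1.0, 0.02], [-0.99, -0.0, -0.12], [0.12, -0.02, -0.99]] 408.08032131462534 -0.10329533321731572
tub 0.74 (316, 168) [0.682 0.035 0.003]
clip 0.73 (316, 171) [0.672 0.035 0.003]
clip 0.58 (225, 240) [0.462 0.282 0.089]
levers 0.73 (227, 243) [0.453 0.276 0.093]
sleeve 0.78 (229, 243) [0.454 0.271 0.087]
sleeve 0.24 (454, 208) [ 0.548 -0.344  0.105]
rack 0.7 (441, 229) [ 0.494 -0.323  0.051]
rack 0.22 (449, 223) [ 0.512 -0.347  0.051]
stand 0.6 (223, 237) [0.474 0.303 0.023]
spice1 0.5 (448, 229) [ 0.491 -0.331  0.089]
salt_jar 0.68 (229, 246) [0.446 0.271 0.086]
salt_jar 0.55 (335, 250) [ 0.436 -0.019  0.044]
mortar 0.76 (217, 162) [0.692 0.324 0.037]
1.1 [0.24671166 0.57428847 0.23131912] [[-0.919, 0.395, 0.0], [0.395, 0.919, 0.0], [0.0, 0.0, -1.0]] 0.08537867054141994
```

View pics/scene0.png

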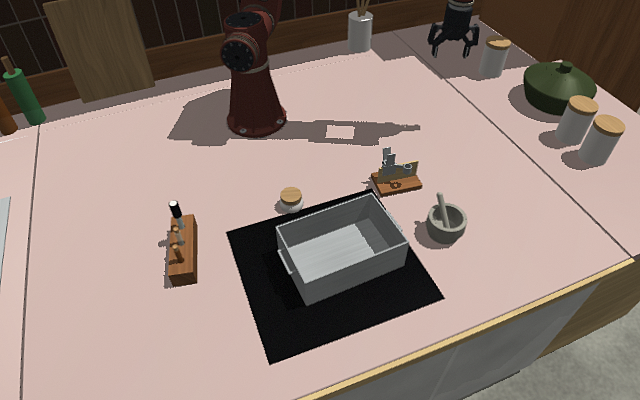

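View pics/top0.png

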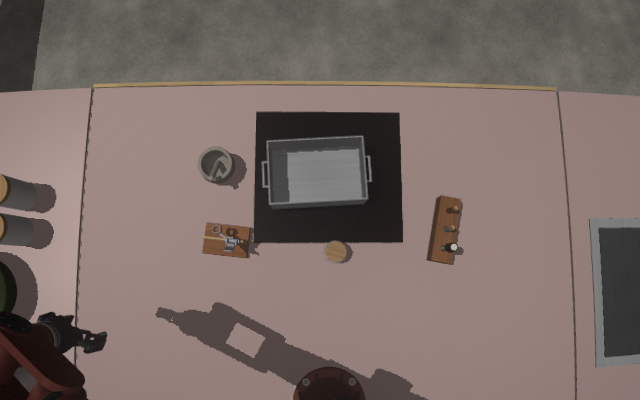

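The scene view shows the clip around (389,164), the thermometer's black grip at (175,209) and the tub in the middle. In the top view the clip is at (232,242), its sleeve at (216,229) and the thermometer at (453,247).

```bash
python3 - <<'E'
from h import *
P={n:dict(np.load(f'{n}0.npz')) for n in ['scene','top']}
C={n:cloud(P[n]) for n in P}
for n in P:
    X=C[n]; x,y,z=X[...,0],X[...,1],X[...,2]
    tb=(z<.03)&(x>.2)&(x<.5)&(abs(y)<.2); print(n,'table z',np.nanmedian(z[tb]), 'px/mm')
    # tub rim
    m=(z>.092)&(z<.108)&(x>.5)&(x<.85)&(y>-.12)&(y<.2)
    r=cv2.minAreaRect(X[m][:,:2].astype(np.float32)*1000); print('rim',m.sum(),r,np.median(z[m]))
    bx=cv2.boxPoints(r); print(np.round(bx).tolist())
    # black grip
    g=P[n]['image'].sum(-1)<110
    m=g&(z>.06)&(z<.16)&(y<-.25)&(y>-.42)&(x>.35)&(x<.62)
    print('grip',m.sum(),np.round(np.nanmedian(X[m],0),4),np.round(X[m].min(0),3),np.round(X[m].max(0),3))
    m=(abs(z-.05)<.005)&(y<-.25)&(y>-.42)&(x>.35)&(x<.64)
    print('rack',m.sum(),cv2.minAreaRect(X[m][:,:2].astype(np.float32)*1000))
    # clip
    m=(z>.03)&(y<.36)&(y>.2)&(x>.4)&(x<.53)
    print('clip/board',m.sum(),X[m].min(0),X[m].max(0))
    m2=(z>.1)&m
    print('clip hi',m2.sum(),np.round(np.array(sorted(X[m2].tolist(),key=lambda a:-a[2]))[:30],3).tolist())
def crop(n,u0,v0,w,h,s): return cv2.resize(P[n]['image'][v0:v0+h,u0:u0+w,::-1],None,fx=s,fy=s,interpolation=cv2.INTER_CUBIC)
a=crop('top',195,215,66,50,9); b=crop('scene',360,138,66,60,9)
cv2.imwrite('pics/c1.png',np.vstack([a[:,:594],b[:,:594]])[:,:] if 0 else cv2.resize(np.vstack([a,b]),None,fx=.6,fy=.6))
E
```

```text
scene table z -0.0004506390643781849 px/mm
rim 966 ((658.1197509765625, 35.11363220214844), (184.60858154296875, 273.16949462890625), 3.367666006088257) 0.097819179586056
[[558.0, 166.0], [574.0, -107.0], [758.0, -96.0], [742.0, 177.0]]
grip 110 [ 0.4521 -0.325   0.1201] [ 0.445 -0.351  0.062] [ 0.557 -0.315  0.14 ]
rack 1141 ((496.8768615722656, -336.1782531738281), (60.912071228027344, 194.3162384033203), 78.77902221679688)
clip/board 701 [0.43240193 0.23616317 0.03021099] [0.50891568 0.35930315 0.12598972]
clip hi 120 [[0.468, 0.258, 0.126], [0.471, 0.278, 0.125], [0.471, 0.257, 0.125], [0.468, 0.261, 0.125], [0.469, 0.254, 0.124], [0.472, 0.272, 0.124], [0.469, 0.264, 0.124], [0.469, 0.276, 0.124], [0.467, 0.274, 0.124], [0.469, 0.267, 0.123], [0.47, 0.27, 0.123], [0.471, 0.275, 0.123], [0.473, 0.268, 0.123], [0.471, 0.263, 0.123], [0.437, 0.271, 0.122], [0.436, 0.259, 0.122], [0.471, 0.278, 0.122], [0.471, 0.266, 0.122], [0.437, 0.262, 0.121], [0.468, 0.262, 0.121], [0.473, 0.275, 0.121], [0.438, 0.268, 0.121], [0.436, 0.266, 0.12], [0.471, 0.273, 0.12], [0.436, 0.279, 0.119], [
[... 617 characters left out ...]
755125]
clip hi 56 [[0.468, 0.271, 0.128], [0.468, 0.274, 0.128], [0.47, 0.266, 0.127], [0.468, 0.256, 0.126], [0.468, 0.261, 0.126], [0.47, 0.274, 0.126], [0.47, 0.269, 0.126], [0.468, 0.266, 0.125], [0.468, 0.264, 0.125], [0.471, 0.272, 0.125], [0.468, 0.269, 0.124], [0.471, 0.278, 0.123], [0.468, 0.259, 0.123], [0.434, 0.279, 0.122], [0.431, 0.266, 0.122], [0.468, 0.278, 0.121], [0.434, 0.274, 0.121], [0.431, 0.261, 0.121], [0.434, 0.272, 0.12], [0.434, 0.277, 0.12], [0.466, 0.257, 0.12], [0.434, 0.269, 0.12], [0.431, 0.259, 0.12], [0.434, 0.259, 0.12], [0.434, 0.262, 0.119], [0.431, 0.264, 0.119], [0.468, 0.254, 0.118], [0.434, 0.267, 0.118], [0.466, 0.255, 0.118], [0.437, 0.275, 0.118]]
```

View pics/c1.png

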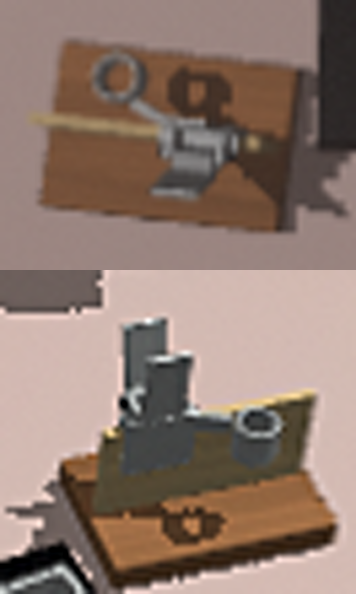

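The crop shows the clip upright on the board. The plate lever is towards the tub, the moving lever towards the robot, and the sleeve at the far left of the board. Next I refine the clip's yaw and the thermometer pose, and write a move helper.

```bash
cat >> h.py <<'E'
from scipy.spatial.transform import Rotation as Ro
def plan(pos,yaw):  # target TCP (m), heading of tool y in deg, tool straight down
    s=sense(); R=np.array(s['tcp_rot']); y=np.array([np.cos(np.radians(yaw)),np.sin(np.radians(yaw)),0]); z=np.array([0,0,-1.])
    T=np.column_stack([np.cross(y,z),y,z])
    print('t',round(s['clock'],2),'pos',np.round(s['position'],4),'offset',np.round(R.T@(np.array(pos)-s['position'])*1000,1),'rot',np.round(Ro.from_matrix(R.T@T).as_rotvec(),3),
     'w',round(s['width'],4),'F',np.round(s['wrist_force'],1),'g',round(float(s['grip_force']),1),'yaw',np.round(np.degrees(np.arctan2(R[1,1],R[0,1])),2))
E
python3 - <<'E'
from h import *
P={n:dict(np.load(f'{n}0.npz')) for n in ['scene','top']}
for n in P:
    X=cloud(P[n]); x,y,z=X[...,0],X[...,1],X[...,2]
    m=(abs(z-.075)<.006)&(y>.295)&(y<.37)&(x>.45)&(x<.482)
    q=X[m];f=np.polyfit(q[:,1],q[:,0],1); print(n,'board',m.sum(),'slope dx/dy',f[0],'x at y=.267',np.polyval(f,.267),np.median(q[:,2]), q[:,1].max())
    m=(abs(z-.018)<.007)&(y>.2)&(y<.38)&(x>.4)&(x<.55); print('foot',m.sum(),cv2.minAreaRect(X[m][:,:2].astype(np.float32)*1000))
    m=(z>.105)&(y>.23)&(y<.3)&(x>.455)&(x<.49);q=X[m];f=np.polyfit(q[:,1],q[:,0],1);print('plate',m.sum(),f[0],np.median(q,0),q.min(0),q.max(0))
    m=(z>.1)&(y>.23)&(y<.3)&(x>.42)&(x<.446);q=X[m];print('mov',m.sum(),np.median(q,0),q.min(0),q.max(0))
    m=(z>.112)&(y<-.28)&(y>-.37)&(x>.41)&(x<.475);q=X[m];print('grip',m.sum(),np.median(q,0),q.min(0),q.max(0))
    m=(z>.132)&(y<-.28)&(y>-.37)&(x>.41)&(x<.475);q=X[m];print('griptop',m.sum(),q.mean(0),q.min(0),q.max(0))
a,b=-np.array([0.0,0]),0
plan([.4,.3,.23],5)
E
```

```text
scene board 48 slope dx/dy 0.004363995048010213 x at y=.267 0.4729777991113381 0.07421252481320731 0.35915964461535627
foot 654 ((469.7794189453125, 296.3439025878906), (133.73886108398438, 93.26648712158203), 83.32328796386719)
plate 51 0.09980037573741954 [0.47064433 0.26623714 0.11639394] [0.46505184 0.25432169 0.10532856] [0.47350251 0.27962544 0.12598972]
mov 59 [0.43804183 0.26987321 0.11093715] [0.43240193 0.25799547 0.1002407 ] [0.44394986 0.28164931 0.12225808]
grip 118 [ 0.45020743 -0.3249487   0.13313687] [ 0.42857466 -0.33654328  0.11218395] [ 0.45662832 -0.31475807  0.14477509]
griptop 61 [ 0.44530894 -0.32510888  0.13854815] [ 0.42857466 -0.33534012  0.13211929] [ 0.45633171 -0.31475807  0.14477509]
top board 57 slope dx/dy 0.004888513570227397 x at y=.267 0.47104898793586963 0.0753124908150647 0.3538084387557904
foot 1066 ((466.6332702636719, 294.7943115234375), (130.4217987060547, 90.57259368896484), 83.8668441772461)
plate 21 0.10973581969529293 [0.46790192 0.26511742 0.12411493] [0.46555746 0.25390897 0.10552851] [0.47060968 0.2778451  0.12755125]
mov 35 [0.4365845  0.26717014 0.11643022] [0.43121428 0.25742864 0.10009027] [0.44241305 0.28076896 0.12232565]
grip 91 [ 0.43991652 -0.32223008  0.13941765] [ 0.42934577 -0.33681331  0.11259085] [ 0.45114744 -0.31366209  0.14559305]
griptop 68 [ 0.44056439 -0.32506394  0.14035681] [ 0.42934577 -0.33681331  0.13388527] [ 0.45074126 -0.31366268  0.14559305]
t 1.1 pos [0.2467 0.5743 0.2313] offset [-249.1 -191.5    1.3] rot [ 0.    -0.     1.078] w 0.0854 F [-0.4 -0.3  0.5] g 0.0 yaw 66.75
```

```bash
python3 -c "
from h import *
plan([.4575,.268,.19],-6.2)"
```

```text
t 1.1 pos [0.2467 0.5743 0.2313] offset [-314.6 -198.2   41.3] rot [ 0.    -0.     1.273] w 0.0854 F [-0.4 -0.3  0.5] g 0.0 yaw 66.75
```

>>> step_arm(
  offset=[
    [-40,-25,0],
    [-80,-50,0],
    [-120,-75,0],
    [-160,-100,5],
    [-200,-125,15],
    [-240,-150,25],
    [-280,-175,35],
    [-315,-198,41],
  ],
  rotation=[
    [0,0,0.16],
    [0,0,0.32],
    [0,0,0.48],
    [0,0,0.64],
    [0,0,0.8],
    [0,0,0.96],
    [0,0,1.12],
    [0,0,1.273],
  ],
  claw=[1,1,1,1,1,1,1,1],
)

```text
clock: 2.1
position: [0.4586, 0.2665, 0.1899]
tcp_rot: [[0.113, 0.994, -0.0], [0.994, -0.113, -0.0], [-0.0, -0.0, -1.0]]
wrist_force: [0.9, 0.7, -0.7]
width: 0.0853
grip_force: 0.0
```

```bash
python3 -c "
from h import *
plan([.4575,.268,.095],-6.2)
p=cap('top');cv2.imwrite('pics/t1.png',cv2.resize(p['image'][190:290,170:290,::-1],None,fx=5,fy=5,interpolation=cv2.INTER_CUBIC))"
```

```text
t 2.1 pos [0.4586 0.2665 0.1899] offset [ 1.4 -1.3 94.9] rot [-0.     0.    -0.005] w 0.0853 F [ 0.9  0.7 -0.7] g 0.0 yaw -6.51
```

>>> step_arm(
  offset=[
    [0,0,20],
    [0,0,40],
    [0,0,60],
    [0,0,80],
    [0,0,95],
    [0,0,95],
    [0,0,95],
    [0,0,95],
  ],
  rotation=[
    [0,0,0],
    [0,0,0],
    [0,0,0],
    [0,0,0],
    [0,0,0],
    [0,0,0],
    [0,0,0],
    [0,0,0],
  ],
  claw=[1,1,1,1,1,1,1,1],
)

```text
clock: 3.15
position: [0.4588, 0.2684, 0.0964]
tcp_rot: [[0.108, 0.994, 0.002], [0.994, -0.108, 0.001], [0.001, 0.002, -1.0]]
wrist_force: [-1.0, -0.0, -0.0]
width: 0.0854
grip_force: 0.0
```

```bash
python3 -c "
from h import *
plan([.4575,.268,.095],-6.2)
p=cap('scene');cv2.imwrite('pics/s1.png',cv2.resize(p['image'][90:215,320:450,::-1],None,fx=4.5,fy=4.5,interpolation=cv2.INTER_CUBIC))"
```

```text
t 3.15 pos [0.4588 0.2684 0.0964] offset [-0.6 -1.3  1.4] rot [ 0.002 -0.001  0.   ] w 0.0854 F [-1. -0. -0.] g 0.0 yaw -6.18
```

View pics/s1.png

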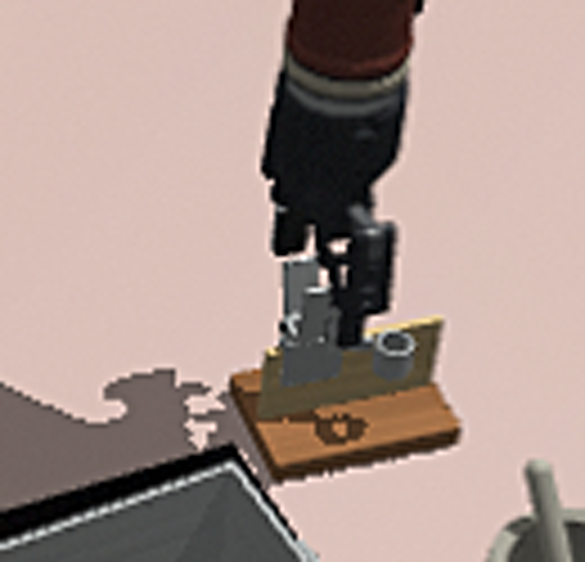

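```bash
python3 -c "
from h import *
p=cap('scene');s=sense();R=np.array(s['tcp_rot']);t=s['position']
f=lambda q:np.round((np.array(px(p,q))-[320,90])*4.5)
for a in ([0,0,0],[0,50,-13],[0,-50,-13],[0,50,-60],[0,-50,-60],[11,50,-13],[-11,50,-13]): print(a,f(t+R@(np.array(a)/1000)))
print('plate top',f(np.array([.470,.2665,.125])),'mov top',f(np.array([.434,.269,.121])))
X=cloud(p);x,y,z=np.moveaxis(X,-1,0);m=(z>.09)&(z<.17)&(x>.35)&(x<.56)&(y>.2)&(y<.36)
for lo in np.arange(.09,.17,.01):
  k=m&(z>=lo)&(z<lo+.01); q=(X[k]-t)@R*1000
  h,_=np.histogram(q[:,1],np.arange(-70,75,10)); print(round(lo,2),h, 'x>20', (q[:,0]>20).sum(), [ (round(q[(q[:,1]>a)&(q[:,1]<b),0].min()),round(q[(q[:,1]>a)&(q[:,1]<b),0].max())) if ((q[:,1]>a)&(q[:,1]<b)).any() else None for a,b in ((-65,-38),(-35,30),(38,65))])
"
```

```text
[0, 0, 0] [309. 310.]
[0, 50, -13] [342. 347.]
[0, -50, -13] [282. 245.]
[0, 50, -60] [350. 288.]
[0, -50, -60] [289. 187.]
[11, 50, -13] [358. 344.]
[-11, 50, -13] [325. 351.]
plate top [320. 287.] mov top [296. 256.]
0.09 [ 0  0  0  0  1 16  0  4 14  0  0  0  0  0] x>20 0 [None, (-13, 11), None]
0.1 [ 0  0  1  0 11 17  0  1 13  0  0  0  0  0] x>20 0 [(1, 1), (-11, 12), None]
0.11 [ 0  1 19  2 20  3  0  1 17  0  0  4 11  0] x>20 0 [(-10, 10), (-12, 12), (-10, 6)]
0.12 [ 0  0 20  3  3  3  0  5  7  0  0  2 18  0] x>20 0 [(-10, 13), (-11, 6), (-11, 8)]
0.13 [ 0  0 17  2  0  0  0  0  0  0  0  5 18  0] x>20 0 [(-10, 9), None, (-11, 6)]
0.14 [ 0  1 18  1  0  0  0  0  0  0  0  3  7  0] x>20 0 [(-11, 3), None, (-11, 8)]
0.15 [3 1 7 2 0 0 0 0 0 0 0 5 8 0] x>20 0 [(-13, -1), None, (-12, 10)]
0.16 [11  3  1  1  2  0  0  0  0  0  2  8 10 13] x>20 0 [(-12, 1), (-13, -6), (-12, 11)]
0.17 [0 0 0 0 0 0 0 0 0 0 0 0 0 0] x>20 0 [None, None, None]
```

The crop shows the fingers straddling the levers. The projections agree: levers centred, tips clear of the board. Closing.

>>> step_arm(
  offset=[
    [0,0,0],
    [0,0,0],
    [0,0,0],
    [0,0,0],
    [0,0,0],
    [0,0,0],
    [0,0,0],
    [0,0,0],
  ],
  rotation=[
    [0,0,0],
    [0,0,0],
    [0,0,0],
    [0,0,0],
    [0,0,0],
    [0,0,0],
    [0,0,0],
    [0,0,0],
  ],
  claw=[0.7,0.5,0.4,0.3,0.2,0.1,0,0],
)

```text
clock: 4.25
position: [0.4592, 0.2683, 0.0971]
tcp_rot: [[0.108, 0.994, 0.002], [0.994, -0.108, 0.0], [0.001, 0.002, -1.0]]
wrist_force: [-2.3, -1.5, 7.5]
width: 0.0263
grip_force: 59.7
```

>>> step_arm(
  offset=[
    [0,0,-5],
    [0,0,-15],
    [0,0,-30],
    [0,0,-50],
    [0,0,-75],
    [0,0,-95],
    [0,0,-115],
    [0,0,-115],
  ],
  rotation=[
    [0,0,0],
    [0,0,0],
    [0,0,0],
    [0,0,0],
    [0,0,0],
    [0,0,0],
    [0,0,0],
    [0,0,0],
  ],
  claw=[0,0,0,0,0,0,0,0],
)

```text
clock: 5.25
position: [0.4596, 0.2687, 0.2132]
tcp_rot: [[0.108, 0.994, 0.005], [0.994, -0.108, 0.002], [0.003, 0.005, -1.0]]
wrist_force: [-1.0, -0.2, -1.2]
width: 0.0262
grip_force: 59.0
```

```bash
cat > clipm.py <<'E'
from h import *
# clip points in the tool frame, relative to TCP (mm): tool y = -clip y ; tool x = clip x ; up = -tool z
s=sense();R=np.array(s['tcp_rot']);t=s['position']
ims=[]
for n in ['scene','top']:
    p=cap(n);X=cloud(p);q=(X-t)@R*1000
    m=(q[...,2]>-12)&(q[...,2]<60)&(abs(q[...,0])<75)&(abs(q[...,1])<60)&(X[...,2]>.112)
    a=q[m]
    sl=a[(a[:,0]>28)&(a[:,2]>-5)]
    top=sl[sl[:,2]<sl[:,2].min()+9]
    print(n,len(a),'sleeve',len(sl),'x',np.round([sl[:,0].min(),sl[:,0].max()],1),'y',np.round([sl[:,1].min(),sl[:,1].max()],1),'up',np.round([-sl[:,2].max(),-sl[:,2].min()],1))
    pl=a[(abs(a[:,0])<21)&(a[:,1]>5)&(a[:,2]>5)];print(' plate n',len(pl),'x',np.round(np.percentile(pl[:,0],[2,98]),1),'y',np.round(np.percentile(pl[:,1],[10,50,90]),1),'up min',round(-pl[:,2].max(),1), 'slope y/z',np.round(np.polyfit(pl[:,2],pl[:,1],1),3))
    u,v=map(int,px(p,t)); ims.append(cv2.resize(p['image'][v-40:v+40,u-45:u+45,::-1],None,fx=5,fy=5,interpolation=cv2.INTER_CUBIC))
import sys
cv2.imwrite(sys.argv[1],np.hstack(ims)[:, :900] if 0 else cv2.resize(np.hstack(ims),(790,351)))
E
python3 clipm.py pics/g1.png; python3 -c "
from h import *
plan([.569,.029,.21],3.4)"
```

```text
scene 402 sleeve 114 x [28.  55.5] y [13. 47.] up [-30.7  -7.4]
 plate n 190 x [-19.2  19.5] y [11.7 14.4 16.9] up min -52.8 slope y/z [ 0.022 13.709]
t 5.35 pos [0.4579 0.268  0.2104] offset [-225.6  136.2    0.4] rot [ 0.    -0.    -0.167] w 0.0267 F [ 0.3 -0.1 -0.2] g 59.0 yaw -6.19Traceback (most recent call last):
  File "clipm.py", line 10, in <module>
    top=sl[sl[:,2]<sl[:,2].min()+9]
                   ~~~~~~~~~~~^^
    return umr_minimum(a, axis, None, out, keepdims, initial, where)
ValueError: zero-size array to reduction operation minimum which has no identity
```

>>> step_arm(
  offset=[
    [-25,15,0],
    [-65,38,0],
    [-105,61,0],
    [-145,85,0],
    [-185,108,0],
    [-215,126,0],
    [-226,132,0],
    [-226,132,0],
  ],
  rotation=[
    [0,0,0],
    [0,0,-0.03],
    [0,0,-0.06],
    [0,0,-0.1],
    [0,0,-0.13],
    [0,0,-0.167],
    [0,0,-0.167],
    [0,0,-0.167],
  ],
  claw=[0,0,0,0,0,0,0,0],
)

```text
clock: 6.35
position: [0.5642, 0.0289, 0.2092]
tcp_rot: [[-0.057, 0.998, -0.002], [0.998, 0.057, 0.001], [0.001, -0.002, -1.0]]
wrist_force: [0.2, 0.2, 0.7]
width: 0.0267
grip_force: 59.0
```

>>> step_arm(
  offset=[
    [0,0,10],
    [0,0,20],
    [0,0,30],
    [0,0,35],
    [0,0,35],
    [0,0,35],
    [0,0,35],
    [0,0,35],
  ],
  rotation=[
    [0,0,0],
    [0,0,0],
    [0,0,0],
    [0,0,0],
    [0,0,0],
    [0,0,0],
    [0,0,0],
    [0,0,0],
  ],
  claw=[0,0,0,0,0,0,0,0],
)

```text
clock: 7.35
position: [0.5651, 0.029, 0.1757]
tcp_rot: [[-0.059, 0.998, 0.001], [0.998, 0.059, -0.0], [-0.0, 0.001, -1.0]]
wrist_force: [-0.5, 0.2, -0.8]
width: 0.0263
grip_force: 59.0
```

```bash
cat > clipm.py <<'E'
from h import *
import sys
Rt=Ro.from_euler('z',3.36,degrees=True).as_matrix(); o=np.array([.569,.029,.1])
plan([.5645,.0287,.122],3.4)
ims=[]
for n in ['scene','top']:
    p=cap(n);X=cloud(p);q=(X-o)@Rt*1000 # near_rim frame mm
    f=lambda a:np.round(np.percentile(a,[0,10,50,90,100]),1) if len(a) else None
    x,y,z=np.moveaxis(q,-1,0)
    for nm,m in dict(rimfar=(abs(y)<110)&(abs(y)>75)&(abs(x)<8)&(abs(z)<4),plate=(x>-5)&(x<16)&(abs(y)<25)&(z>4)&(z<45),sleeve=(x>10)&(x<45)&(y>28)&(y<65)&(z>4)&(z<45),levers=(abs(y)<25)&(x<40)&(x>-40)&(z>30)&(z<70)).items():
        a=q[m]; print(n,nm,len(a),*[f(a[:,i]) for i in range(3)])
    u,v=map(int,px(p,o)); ims.append(cv2.resize(p['image'][v-45:v+35,u-40:u+50,::-1],(450,400),interpolation=cv2.INTER_CUBIC))
cv2.imwrite(sys.argv[1],cv2.resize(np.hstack(ims),(790,351)))
E
python3 clipm.py pics/g1.png
```

```text
t 7.35 pos [0.5651 0.029  0.1757] offset [-0.3 -0.7 53.7] rot [ 0.001  0.    -0.   ] w 0.0263 F [-0.5  0.2 -0.8] g 59.0 yaw 3.37
scene rimfar 56 [-2.8 -1.   2.   4.5  5.4] [-109.2 -101.8  -78.1  100.7  107.7] [-3.9 -2.8 -1.   1.1  2.8]
scene plate 81 [ 8.4  9.4 11.  12.6 13.7] [-20.1 -18.1  -2.1  15.1  17.5] [22.8 27.2 35.4 43.  45. ]
scene sleeve 4 [27.5 29.9 37.2 39.8 40.3] [33.4 33.8 42.1 50.8 51.4] [44.  44.1 44.1 44.5 44.6]
scene levers 221 [-14.1  -2.6  10.6  12.9  16.1] [-20.4 -17.7  -4.3  16.7  24.2] [30.7 35.1 54.3 65.9 69.1]
top rimfar 22 [-4.6 -4.2 -2.1 -1.1 -0.5] [-109.  -103.6    1.6  106.2  109.2] [-3.  -2.2  0.1  3.   3.7]
top plate 0 None None None
top sleeve 1 [15.5 15.5 15.5 15.5 15.5] [41.5 41.5 41.5 41.5 41.5] [44.5 44.5 44.5 44.5 44.5]
top levers 1 [-16.4 -16.4 -16.4 -16.4 -16.4] [14.6 14.6 14.6 14.6 14.6] [34.3 34.3 34.3 34.3 34.3]
```

View pics/g1.png

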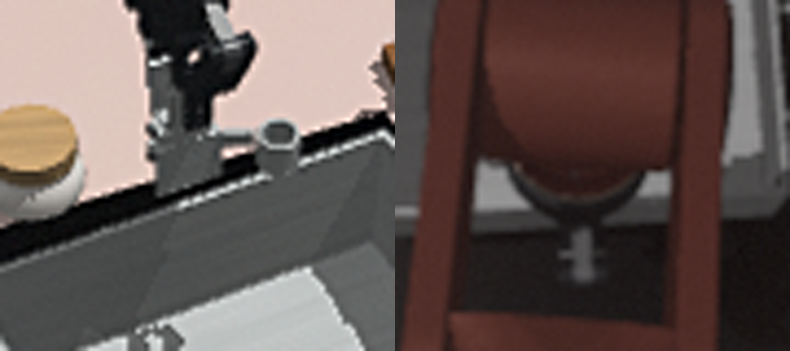

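The scene crop shows the clip over the near wall with the sleeve on the inside. The flat jaw is about 3.5 mm inside the wall's inner face, as planned. Lowering.

>>> step_arm(
  offset=[
    [0,0,10],
    [0,0,20],
    [0,0,30],
    [0,0,36],
    [0,0,42],
    [0,0,46],
    [0,0,47],
    [0,0,47],
  ],
  rotation=[
    [0,0,0],
    [0,0,0],
    [0,0,0],
    [0,0,0],
    [0,0,0],
    [0,0,0],
    [0,0,0],
    [0,0,0],
  ],
  claw=[0,0,0,0,0,0,0,0],
)

```text
clock: 8.45
position: [0.565, 0.0291, 0.1285]
tcp_rot: [[-0.059, 0.998, 0.0], [0.998, 0.059, -0.0], [-0.0, 0.0, -1.0]]
wrist_force: [-0.6, 0.6, -0.2]
width: 0.0267
grip_force: 59.0
```

>>> step_arm(
  offset=[
    [0,0,1],
    [0,0,2],
    [0,0,3],
    [0,0,4],
    [0,0,4],
    [0,0,4],
    [0,0,4],
    [0,0,4],
  ],
  rotation=[
    [0,0,0],
    [0,0,0],
    [0,0,0],
    [0,0,0],
    [0,0,0],
    [0,0,0],
    [0,0,0],
    [0,0,0],
  ],
  claw=[0,0,0,0,0,0,0,0],
)

```text
clock: 9.45
position: [0.5649, 0.0291, 0.1243]
tcp_rot: [[-0.059, 0.998, 0.0], [0.998, 0.059, -0.0], [-0.0, 0.0, -1.0]]
wrist_force: [0.2, -0.1, -0.5]
width: 0.0267
grip_force: 59.0
```

>>> step_arm(
  offset=[
    [0,0,0.5],
    [0,0,1],
    [0,0,1.5],
    [0,0,2],
    [0,0,2],
    [0,0,2],
    [0,0,2],
    [0,0,2],
  ],
  rotation=[
    [0,0,0],
    [0,0,0],
    [0,0,0],
    [0,0,0],
    [0,0,0],
    [0,0,0],
    [0,0,0],
    [0,0,0],
  ],
  claw=[0,0,0,0,0,0,0,0],
)

```text
clock: 10.45
position: [0.5648, 0.0291, 0.1223]
tcp_rot: [[-0.059, 0.998, -0.0], [0.998, 0.059, -0.0], [-0.0, -0.0, -1.0]]
wrist_force: [0.1, 0.3, -1.3]
width: 0.0267
grip_force: 59.0
```

>>> step_arm(
  offset=[
    [0,0,0.5],
    [0,0,1],
    [0,0,1.5],
    [0,0,2],
    [0,0,2],
    [0,0,2],
    [0,0,2],
    [0,0,2],
  ],
  rotation=[
    [0,0,0],
    [0,0,0],
    [0,0,0],
    [0,0,0],
    [0,0,0],
    [0,0,0],
    [0,0,0],
    [0,0,0],
  ],
  claw=[0,0,0,0,0,0,0,0],
)

```text
clock: 11.45
position: [0.565, 0.0291, 0.1221]
tcp_rot: [[-0.059, 0.998, -0.0], [0.998, 0.059, -0.0], [-0.0, -0.0, -1.0]]
wrist_force: [-4.4, 0.1, 9.6]
width: 0.0265
grip_force: 59.8
```

>>> step_arm(
  offset=[
    [0,0,1],
    [0,0,1],
    [0,0,1],
    [0,0,1],
    [0,0,0],
    [0,0,0],
    [0,0,0],
    [0,0,0],
  ],
  rotation=[
    [0,0,0],
    [0,0,0],
    [0,0,0],
    [0,0,0],
    [0,0,0],
    [0,0,0],
    [0,0,0],
    [0,0,0],
  ],
  claw=[0,0.35,0.4,0.45,0.55,0.7,0.85,1],
)

```text
clock: 12.45
position: [0.565, 0.0291, 0.1203]
tcp_rot: [[-0.059, 0.998, 0.0], [0.998, 0.059, 0.0], [0.0, 0.0, -1.0]]
wrist_force: [-0.5, 1.0, 0.5]
width: 0.085
grip_force: 0.0
```

>>> step_arm(
  offset=[
    [0,0,-10],
    [0,0,-30],
    [0,0,-60],
    [0,0,-100],
    [-60,0,-110],
    [-120,0,-110],
    [-180,0,-110],
    [-230,0,-110],
  ],
  rotation=[
    [0,0,0],
    [0,0,0],
    [0,0,0],
    [0,0,0],
    [0,0,0],
    [0,0,0],
    [0,0,0],
    [0,0,0],
  ],
  claw=[1,1,1,1,1,1,1,1],
)

```text
clock: 13.45
position: [0.5787, -0.2029, 0.2316]
tcp_rot: [[-0.058, 0.998, 0.002], [0.998, 0.058, -0.001], [-0.001, 0.002, -1.0]]
wrist_force: [1.0, 0.4, -0.2]
width: 0.0854
grip_force: 0.0
```

```bash
cat > chk.py <<'E'
from h import *
import sys
Rt=Ro.from_euler('z',3.36,degrees=True).as_matrix(); o=np.array([.569,.029,.1])
ims=[]
for n in ['scene','top']:
    p=cap(n);np.savez(n+'1.npz',**p);X=cloud(p);q=(X-o)@Rt*1000
    f=lambda a:np.round(np.percentile(a,[0,10,50,90,100]),1) if len(a) else None
    x,y,z=np.moveaxis(q,-1,0)
    for nm,m in dict(rimfar=(abs(y)<110)&(abs(y)>75)&(abs(x)<8)&(abs(z)<4),plate=(x>-5)&(x<16)&(abs(y)<25)&(z>4)&(z<60),platelow=(x>-5)&(x<16)&(abs(y)<25)&(z<-4)&(z>-32),mov=(x<-8)&(x>-45)&(abs(y)<20)&(z>20)&(z<60),sleevetop=(x>5)&(x<50)&(y>28)&(y<65)&(z>5)&(z<30)).items():
        a=q[m]; print(n,nm,len(a),*[f(a[:,i]) for i in range(3)])
    m=(abs(X[...,2]-.1)<.008)&(X[...,0]>.5)&(X[...,0]<.85)&(X[...,1]>-.12)&(X[...,1]<.2);print('rim',cv2.minAreaRect(X[m][:,:2].astype(np.float32)*1000))
    u,v=map(int,px(p,o)); ims.append(cv2.resize(p['image'][v-45:v+35,u-40:u+50,::-1],(450,400),interpolation=cv2.INTER_CUBIC))
cv2.imwrite(sys.argv[1],cv2.resize(np.hstack(ims),(790,351)))
E
python3 chk.py pics/g2.png
```

```text
scene rimfar 58 [-1.9 -0.6  1.9  3.9  5. ] [-108.7 -102.3  -75.7  102.8  110. ] [-3.8 -3.3 -1.3  1.   2.8]
scene plate 158 [-4.8  2.7  6.3  8.   9.8] [-20.  -13.8  -0.2  11.6  24.6] [ 4.4  6.2 21.3 46.2 51.4]
scene platelow 109 [ 0.3  3.2  6.   7.7 10.3] [-23.7 -19.9  -2.1  17.5  24.9] [-32.  -26.3 -16.5  -5.9  -4. ]
scene mov 89 [-35.6 -31.7 -27.2 -22.9 -20.1] [-12.5  -9.7  -0.3   9.4  13.2] [20.6 23.9 33.2 42.1 46.8]
scene sleevetop 53 [10.4 14.1 25.4 35.9 37.3] [28.1 33.3 43.2 54.  56.1] [ 5.4  5.9  9.1 12.4 13.9]
rim ((654.713134765625, 34.813072204589844), (190.63473510742188, 272.4382019042969), 3.278252601623535)
top rimfar 39 [-4.2 -4.  -2.2 -1.  -0.3] [-109.1 -101.4  -76.3  103.7  109.2] [-3.8 -2.2  0.   1.9  3.2]
top plate 70 [-4.9 -3.3  0.3  3.4  7.2] [-18.7 -12.9   0.4  16.4  24.8] [ 4.6  6.  13.2 49.7 52.8]
top platelow 4 [-4.4 -4.4 -4.3 -3.8 -3.5] [-24.9 -24.7 -22.9   9.2  22.4] [-29.3 -25.2 -12.5  -8.2  -7.8]
top mov 33 [-36.8 -36.5 -31.3 -26.5 -23.5] [-10.8  -8.    2.   10.2  12.7] [20.6 27.2 39.  45.  46. ]
top sleevetop 35 [ 7.7 10.2 18.1 31.6 32.8] [32.1 34.2 42.9 55.5 56.1] [ 5.1  7.5 11.1 13.9 16.2]
rim ((653.3941040039062, 33.330902099609375), (187.06675720214844, 268.391357421875), 3.4894473552703857)
```

View pics/g2.png

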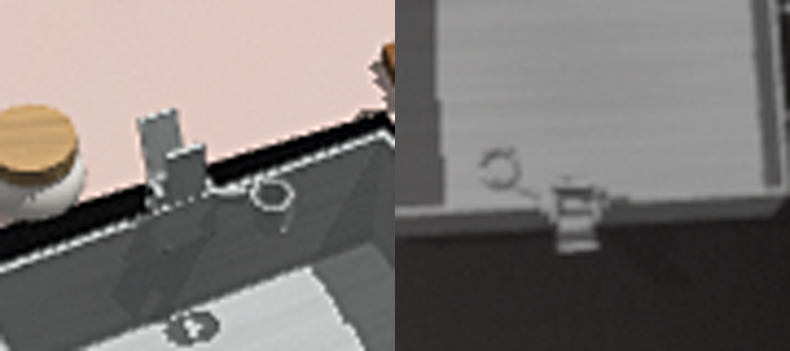

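The left crop shows the clip upright on the near rim with its sleeve inside, and the right (top) view has the sleeve at about (497,168). The heights match a fully seated clip. Next is the thermometer.

>>> step_arm(
  offset=[
    [-15,-18,0],
    [-30,-36,0],
    [-45,-54,0],
    [-60,-72,0],
    [-75,-90,5],
    [-90,-110,10],
    [-105,-130,15],
    [-116.1,-144.5,20],
  ],
  rotation=[
    [0,0,-0.16],
    [0,0,-0.33],
    [0,0,-0.5],
    [0,0,-0.67],
    [0,0,-0.84],
    [0,0,-1.01],
    [0,0,-1.17],
    [0,0,-1.318],
  ],
  claw=[1,1,1,1,1,1,1,1],
)

```text
clock: 14.55
position: [0.4406, -0.325, 0.211]
tcp_rot: [[-0.982, 0.188, 0.001], [0.188, 0.982, -0.0], [-0.001, -0.0, -1.0]]
wrist_force: [0.2, -0.7, -0.0]
width: 0.0854
grip_force: 0.0
```

>>> step_arm(
  offset=[
    [0,0,0],
    [0,0,0],
    [0,0,20],
    [0,0,40],
    [0,0,40],
    [0,0,40],
    [0,0,40],
    [0,0,40],
  ],
  rotation=[
    [0,0,0],
    [0,0,0],
    [0,0,0],
    [0,0,0],
    [0,0,0],
    [0,0,0],
    [0,0,0],
    [0,0,0],
  ],
  claw=[1,1,1,1,1,1,1,1],
)

```text
clock: 15.55
position: [0.4415, -0.3253, 0.1713]
tcp_rot: [[-0.981, 0.193, 0.001], [0.193, 0.981, -0.001], [-0.001, -0.001, -1.0]]
wrist_force: [-0.8, 0.1, 0.0]
width: 0.0852
grip_force: 0.0
```

```bash
python3 - <<'E'
from h import *
plan([.4407,-.3252,.105],78.9)
s=sense();R=np.array(s['tcp_rot']);t=np.array([.4407,-.3252,.17])
p=cap('scene');X=cloud(p);q=(X-t)@R*1000
for lo in range(20,80,10):
    m=(abs(q[...,0])<35)&(abs(q[...,1])<75)&(q[...,2]>=lo)&(q[...,2]<lo+10); a=q[m]
    c=a[abs(a[:,1])<30]
    print('below',lo,len(a),np.round([c.min(0),c.max(0)],1)[:,:2].tolist() if len(c) else None, 'fingers', np.round([a[a[:,1]<-30,1].max(initial=-99),a[a[:,1]>30,1].min(initial=99)],1))
E
```

```text
t 15.55 pos [ 0.4415 -0.3253  0.1713] offset [ 0.9 -0.  66.3] rot [-0.001  0.001 -0.   ] w 0.0852 F [-0.8  0.1  0. ] g 0.0 yaw 78.89
below 20 19 [[-12.5, -8.9], [8.0, 10.6]] fingers [-99.  99.]
below 30 47 [[-14.7, -9.2], [7.5, 11.5]] fingers [-99.  99.]
below 40 27 [[-16.9, -7.7], [0.1, 10.8]] fingers [-99.  99.]
below 50 25 [[-14.8, -10.7], [-1.2, 11.2]] fingers [-99.  99.]
below 60 28 [[-14.6, -11.4], [-3.1, 10.9]] fingers [-99.  99.]
below 70 15 [[-15.0, -9.3], [-0.3, 10.8]] fingers [-99.  99.]
```

>>> step_arm(
  offset=[
    [0,0,20],
    [0,0,40],
    [0,0,58],
    [0,0,65],
    [0,0,65],
    [0,0,65],
    [0,0,65],
    [0,0,65],
  ],
  rotation=[
    [0,0,0],
    [0,0,0],
    [0,0,0],
    [0,0,0],
    [0,0,0],
    [0,0,0],
    [0,0,0],
    [0,0,0],
  ],
  claw=[1,1,1,1,1,0.7,0.5,0.4],
)

```text
clock: 16.6
position: [0.4413, -0.3252, 0.1059]
tcp_rot: [[-0.981, 0.193, 0.001], [0.193, 0.981, -0.001], [-0.001, -0.001, -1.0]]
wrist_force: [0.1, -0.8, 0.2]
width: 0.0344
grip_force: 0.0
```

>>> step_arm(
  offset=[
    [0,0,0],
    [0,0,0],
    [0,0,0],
    [0,0,0],
    [0,0,0],
    [0,0,0],
    [0,0,0],
    [0,0,0],
  ],
  rotation=[
    [0,0,0],
    [0,0,0],
    [0,0,0],
    [0,0,0],
    [0,0,0],
    [0,0,0],
    [0,0,0],
    [0,0,0],
  ],
  claw=[0.35,0.3,0.25,0.2,0.1,0,0,0],
)

```text
clock: 17.6
position: [0.4412, -0.3252, 0.1056]
tcp_rot: [[-0.981, 0.193, 0.0], [0.193, 0.981, -0.001], [-0.0, -0.0, -1.0]]
wrist_force: [-1.0, -0.7, 2.1]
width: 0.0226
grip_force: 58.6
```

>>> step_arm(
  offset=[
    [0,0,-8],
    [0,0,-25],
    [0,0,-50],
    [0,0,-80],
    [0,0,-110],
    [0,0,-140],
    [0,0,-165],
    [0,0,-175],
  ],
  rotation=[
    [0,0,0],
    [0,0,0],
    [0,0,0],
    [0,0,0],
    [0,0,0],
    [0,0,0],
    [0,0,0],
    [0,0,0],
  ],
  claw=[0,0,0,0,0,0,0,0],
)

```text
clock: 18.6
position: [0.4416, -0.3253, 0.2833]
tcp_rot: [[-0.981, 0.192, 0.003], [0.192, 0.981, -0.002], [-0.003, -0.002, -1.0]]
wrist_force: [1.1, 0.3, -0.1]
width: 0.0224
grip_force: 58.9
```

>>> step_arm(
  offset=[
    [-6,35,0],
    [-15,90,0],
    [-24,148,0],
    [-33,205,0],
    [-43,262,0],
    [-52,319,0],
    [-61,376,0],
    [-68.4,420.2,0],
  ],
  rotation=[
    [0,0,0.14],
    [0,0,0.31],
    [0,0,0.48],
    [0,0,0.65],
    [0,0,0.82],
    [0,0,0.99],
    [0,0,1.16],
    [0,0,1.318],
  ],
  claw=[0,0,0,0,0,0,0,0],
)

```text
clock: 19.6
position: [0.5887, 0.0767, 0.2797]
tcp_rot: [[-0.055, 0.999, -0.002], [0.999, 0.055, 0.0], [0.0, -0.002, -1.0]]
wrist_force: [0.5, -0.5, -0.2]
width: 0.0223
grip_force: 58.9
```

>>> step_arm(
  offset=[
    [0,0,0],
    [0,0,0],
    [0,0,15],
    [0,0,30],
    [0,0,40],
    [0,0,40],
    [0,0,40],
    [0,0,40],
  ],
  rotation=[
    [0,0,0],
    [0,0,0],
    [0,0,0],
    [0,0,0],
    [0,0,0],
    [0,0,0],
    [0,0,0],
    [0,0,0],
  ],
  claw=[0,0,0,0,0,0,0,0],
)

```text
clock: 20.6
position: [0.5896, 0.0743, 0.2411]
tcp_rot: [[-0.059, 0.998, 0.001], [0.998, 0.059, 0.0], [-0.0, 0.001, -1.0]]
wrist_force: [0.2, -1.0, -0.5]
width: 0.0224
grip_force: 59.0
```

```bash
cat > th.py <<'E'
from h import *
import sys
Rt=Ro.from_euler('z',3.36,degrees=True).as_matrix(); o=np.array([.569,.029,.1])
plan([.5887,.074,.24],3.4)
p=cap('scene');X=cloud(p);q=(X-o)@Rt*1000
x,y,z=np.moveaxis(q,-1,0)
for lo in range(0,110,10):
    m=(x>0)&(x<50)&(y>28)&(y<65)&(z>=lo)&(z<lo+10);a=q[m]
    if len(a): print(lo,len(a),'x',np.round(np.percentile(a[:,0],[0,50,100]),1),'y',np.round(np.percentile(a[:,1],[0,5,50,95,100]),1))
u,v=map(int,px(p,np.array([.5887,.074,.14])))
cv2.imwrite(sys.argv[1],cv2.resize(p['image'][v-40:v+40,u-45:u+45,::-1],None,fx=7,fy=7,interpolation=cv2.INTER_CUBIC))
E
python3 th.py pics/h1.png
```

```text
t 20.6 pos [0.5896 0.0743 0.2411] offset [-0.2 -0.9  1.1] rot [ 0.001  0.    -0.   ] w 0.0224 F [ 0.2 -1.  -0.5] g 59.0 yaw 3.39
0 63 x [ 0.7 19.6 39.2] y [29.4 31.1 43.4 55.7 64. ]
10 24 x [16.  29.  37.9] y [33.9 34.5 46.6 55.2 55.8]
40 1 x [30.6 30.6 30.6] y [42.6 42.6 42.6 42.6 42.6]
50 17 x [22.7 28.9 32.2] y [36.5 37.1 39.9 48.8 49.6]
60 18 x [22.3 28.4 32.2] y [35.8 36.7 39.8 48.9 49.2]
70 16 x [23.  29.2 31.7] y [37.2 37.2 40.6 47.4 47.6]
80 18 x [23.1 29.9 31.7] y [36.2 36.4 40.9 46.3 46.4]
90 18 x [21.9 28.8 32.8] y [35.5 36.6 39.2 46.9 47.3]
100 17 x [20.8 28.6 32.7] y [36.2 36.3 39.4 47.2 47.7]
```

View pics/h1.png

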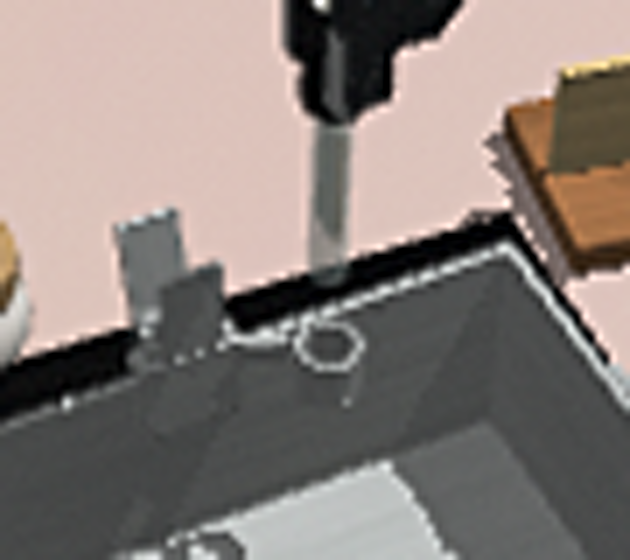

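```bash
python3 - <<'E'
from h import *
p=cap('scene')
u,v=map(int,px(p,np.array([.5887,.074,.14])))
f=lambda q:np.round((np.array(px(p,np.array(q)))-[u-45,v-40])*7+3,1)
c=np.array([.5887,.074])
for z in (.24-.0,.2,.18,.16,.145,.112): print(z,f([*c,z]))
print('dx',f([c[0]+.005,c[1],.112]),'dy',f([c[0],c[1]+.005,.112]))
E
```

```text
0.24 [332.3  76.3]
0.2 [328.5 163.7]
0.18 [326.7 205.5]
0.16 [325.  246.2]
0.145 [323.7 276.1]
0.112 [320.9 339.6]
dx [326.6 349.2] dy [333.7 335.7]
```

The crop shows the stem's foot at about (328,279) and the sleeve ring's centre at (330,346). Compared with the projected vertical, the stem needs about 1 mm of correction in each axis.

>>> step_arm(
  offset=[
    [1.2,0.8,0],
    [1.2,0.8,8],
    [1.2,0.8,16],
    [1.2,0.8,24],
    [1.2,0.8,30],
    [1.2,0.8,36],
    [1.2,0.8,42],
    [1.2,0.8,42],
  ],
  rotation=[
    [0,0,0],
    [0,0,0],
    [0,0,0],
    [0,0,0],
    [0,0,0],
    [0,0,0],
    [0,0,0],
    [0,0,0],
  ],
  claw=[0,0,0,0,0,0,0,0],
)

```text
clock: 21.7
position: [0.5893, 0.0755, 0.1975]
tcp_rot: [[-0.059, 0.998, -0.001], [0.998, 0.059, -0.0], [0.0, -0.001, -1.0]]
wrist_force: [-0.1, -0.4, -0.5]
width: 0.0223
grip_force: 59.0
```

```bash
python3 th.py pics/h2.png
```

```text
t 21.7 pos [0.5893 0.0755 0.1975] offset [ -1.4  -0.7 -42.5] rot [-0.001 -0.    -0.   ] w 0.0223 F [-0.1 -0.4 -0.5] g 59.0 yaw 3.38
0 50 x [ 0.  28.6 38.2] y [28.  31.  39.5 54.7 56.3]
10 32 x [15.2 29.9 38. ] y [32.5 33.6 42.5 54.3 55.8]
20 14 x [25.  28.2 31. ] y [37.1 37.6 40.9 48.6 51.5]
30 17 x [23.9 28.6 31.7] y [37.5 38.2 41.2 50.4 50.5]
40 15 x [22.6 28.8 30.4] y [37.3 37.4 41.  49.3 49.5]
50 17 x [23.7 28.6 32.6] y [36.6 37.  40.4 47.5 48.4]
60 16 x [20.5 29.  32.2] y [38.  38.5 41.7 48.2 48.4]
70 18 x [17.8 28.8 33.3] y [37.3 37.8 41.6 47.5 48.1]
80 10 x [27.4 32.6 36.1] y [34.9 36.1 40.6 47.8 50.7]
90 13 x [23.3 29.7 36.4] y [32.4 32.5 34.2 36.3 37.4]
100 36 x [ 6.1 37.5 49.3] y [32.3 33.4 35.5 48.  49. ]
```

View pics/h2.png

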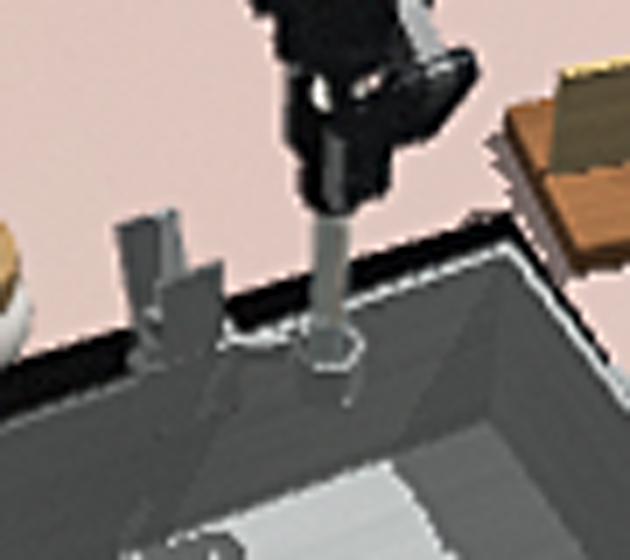

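The crop shows the foot inside the sleeve ring at (330,345), with no contact force. Continuing down.

>>> step_arm(
  offset=[
    [0,0,8],
    [0,0,16],
    [0,0,24],
    [0,0,34],
    [0,0,44],
    [0,0,54],
    [0,0,64],
    [0,0,66],
  ],
  rotation=[
    [0,0,0],
    [0,0,0],
    [0,0,0],
    [0,0,0],
    [0,0,0],
    [0,0,0],
    [0,0,0],
    [0,0,0],
  ],
  claw=[0,0,0,0,0,0,0,0],
)

```text
clock: 22.75
position: [0.589, 0.0754, 0.131]
tcp_rot: [[-0.059, 0.998, -0.002], [0.998, 0.059, -0.0], [0.0, -0.002, -1.0]]
wrist_force: [-0.5, 0.4, -0.6]
width: 0.022
grip_force: 59.0
```

>>> step_arm(
  offset=[
    [0,0,2],
    [0,0,4],
    [0,0,6],
    [0,0,8],
    [0,0,9],
    [0,0,9],
    [0,0,9],
    [0,0,9],
  ],
  rotation=[
    [0,0,0],
    [0,0,0],
    [0,0,0],
    [0,0,0],
    [0,0,0],
    [0,0,0],
    [0,0,0],
    [0,0,0],
  ],
  claw=[0,0,0,0,0,0,0,0],
)

```text
clock: 23.75
position: [0.5898, 0.0755, 0.1234]
tcp_rot: [[-0.059, 0.998, 0.0], [0.998, 0.059, -0.0], [-0.0, 0.0, -1.0]]
wrist_force: [0.1, -0.7, -0.8]
width: 0.0224
grip_force: 59.0
```

>>> step_arm(
  offset=[
    [0,0,0.5],
    [0,0,1],
    [0,0,1.5],
    [0,0,1.5],
    [0,0,1.5],
    [0,0,1.5],
    [0,0,1.5],
    [0,0,1.5],
  ],
  rotation=[
    [0,0,0],
    [0,0,0],
    [0,0,0],
    [0,0,0],
    [0,0,0],
    [0,0,0],
    [0,0,0],
    [0,0,0],
  ],
  claw=[0,0,0,0,0,0,0,0],
)

```text
clock: 24.75
position: [0.59, 0.0756, 0.1221]
tcp_rot: [[-0.059, 0.998, 0.001], [0.998, 0.059, 0.0], [0.0, 0.001, -1.0]]
wrist_force: [-0.1, 1.1, 3.8]
width: 0.0226
grip_force: 59.0
```

>>> step_arm(
  offset=[
    [0,0,0],
    [0,0,0],
    [0,0,0],
    [0,0,0],
    [0,0,0],
    [0,0,0],
    [0,0,0],
    [0,0,0],
  ],
  rotation=[
    [0,0,0],
    [0,0,0],
    [0,0,0],
    [0,0,0],
    [0,0,0],
    [0,0,0],
    [0,0,0],
    [0,0,0],
  ],
  claw=[0.3,0.35,0.4,0.5,0.65,0.8,1,1],
)

```text
clock: 25.75
position: [0.5898, 0.0755, 0.1218]
tcp_rot: [[-0.059, 0.998, 0.0], [0.998, 0.059, -0.0], [-0.0, 0.0, -1.0]]
wrist_force: [0.1, -0.4, -0.4]
width: 0.0857
grip_force: 0.0
```

>>> step_arm(
  offset=[
    [0,0,-10],
    [0,0,-30],
    [0,0,-60],
    [0,0,-100],
    [40,0,-130],
    [90,0,-130],
    [140,0,-130],
    [180,0,-130],
  ],
  rotation=[
    [0,0,0],
    [0,0,0],
    [0,0,0],
    [0,0,0],
    [0,0,0],
    [0,0,0],
    [0,0,0],
    [0,0,0],
  ],
  claw=[1,1,1,1,1,1,1,1],
)

```text
clock: 26.75
position: [0.5794, 0.2572, 0.2543]
tcp_rot: [[-0.06, 0.998, 0.003], [0.998, 0.06, 0.001], [0.001, 0.003, -1.0]]
wrist_force: [-1.0, -0.2, -0.7]
width: 0.0854
grip_force: 0.0
```

```bash
python3 th.py pics/h3.png; python3 chk.py pics/g3.png
```

```text
t 26.75 pos [0.5794 0.2572 0.2543] offset [-183.4   -1.7   14.2] rot [ 0.003 -0.001  0.   ] w 0.0854 F [-1.  -0.2 -0.7] g 0.0 yaw 3.42
0 42 x [ 1.3 31.8 40.6] y [28.6 31.3 36.8 54.3 54.8]
10 24 x [21.8 33.  36.8] y [32.6 32.9 38.4 55.3 55.6]
20 29 x [22.7 34.5 37.5] y [33.1 33.4 40.2 52.3 54.4]
30 24 x [21.4 33.4 37.9] y [33.4 33.6 38.6 52.  53.1]
40 30 x [20.5 33.9 37.2] y [32.7 33.6 39.5 50.6 52.2]
50 66 x [14.3 26.9 39.1] y [33.2 34.4 43.5 53.7 56.4]
60 2 x [21.7 28.5 35.3] y [45.2 45.3 46.  46.7 46.8]
scene rimfar 50 [-2.5 -1.5  1.6  4.3  5.1] [-108.5 -104.5  -78.5  102.4  110. ] [-4.  -3.  -1.7  1.   3. ]
scene plate 158 [-4.9  1.8  6.4  8.1 11.6] [-20.6 -13.8  -0.3  11.8  23.1] [ 4.1  6.4 22.5 46.4 52. ]
scene platelow 111 [-0.3  2.6  5.9  7.5  9.4] [-23.8 -19.9  -2.3  17.4  24.6] [-31.3 -26.7 -16.4  -7.1  -4.2]
scene mov 89 [-34.4 -31.6 -27.1 -22.5 -18. ] [-12.8 -10.   -0.8   9.9  11.9] [20.1 23.5 33.7 42.8 45.2]
scene sleevetop 80 [10.4 24.2 33.  36.6 37.7] [29.1 32.9 38.7 49.9 55.9] [ 5.2  6.5 16.2 27.8 29.8]
rim ((655.1450805664062, 34.83103942871094), (189.2167205810547, 272.8966979980469), 3.00256085395813)
top rimfar 42 [-4.5 -4.1 -2.3 -1.1 -0.1] [-108.9 -100.5  -76.2  103.7  109.3] [-4.  -3.4  0.6  2.4  3.3]
top plate 75 [-5.  -3.4  0.2  3.5  7. ] [-18.8 -12.    3.   16.7  24.4] [ 4.6  5.9 10.5 49.5 52.7]
top platelow 3 [-3.7 -3.7 -3.6 -3.6 -3.6] [-24.5 -24.  -21.7  13.6  22.4] [-14.7 -14.6 -14.3 -13.6 -13.5]
top mov 35 [-36.9 -36.6 -31.3 -26.6 -23.8] [-10.7  -8.1   2.3  10.4  12.9] [20.4 26.3 39.2 45.1 46.1]
top sleevetop 20 [ 7.4  7.7 11.  18.6 21.3] [29.6 33.7 41.1 51.3 55.9] [ 5.2  6.8 12.  25.5 29.6]
rim ((648.1427001953125, 33.157432556152344), (197.42962646484375, 268.7889709472656), 3.4383654594421387)
```

View pics/g3.png

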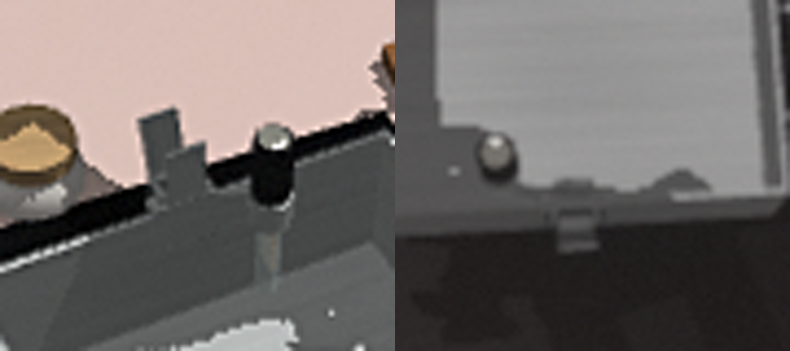

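The picture shows the thermometer upright in the sleeve with its grip resting on top (top at about 57 mm over the rim, as expected). The clip and tub have not moved.

```bash
python3 -c "
from rig import bot
print(bot.close_job())"
```

```text
the job is handed in; nothing more can be done
None
```

The job is handed in at about 27 s of the 64 s allowed: the clip sits fully down and upright on the tub's near rim with its sleeve inside, and the thermometer stands all the way down in the sleeve.

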